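# Sort inspected sensor modules into pass and reject nests and log the result

### The job

Put the module with the green tag into the green nest and the module with the red tag into the red nest: each set down upright and fully home on the nest's floor, between its walls, never dropped or toppled; the clamped one has to be lifted out by its ends, put down and taken again by its sides, because the tall nest walls leave no room for fingers at its ends. When both are in, press the green key on the log box fully down and let it come up, then do the same with the red key. Leave the module without a tag and the other things on the bench where they are.

Things in the scene. Friction and masses are not known exactly. Their poses are not given: they have to be found in the camera images.
- module_green: inspected sensor module, an aluminium block with a GREEN rectangular tag on its top; 66 long (its x) x 48 wide (its y) x 70 mm high, 0.25 kg, standing upright. Origin: centre of its underside; z up
- module_red: inspected sensor module, the same block with a RED rectangular tag on its top; 66 long (its x) x 48 wide (its y) x 70 mm high, 0.25 kg, standing upright. Origin: centre of its underside; z up
- stage: fixed black stage plate on a navy base, 300 mm along its y, 150 mm along its x, plate top 30 mm above the table. Origin: centre of its underside, on the table. The modules stand on the plate at the two places below, their axes parallel to the stage's; which module is where varies
- stage_clamp (a point): centre of the clamped place, on the plate's top. Two fixed steel jaws flank it on +y and -y: inner faces 54 mm apart, 10 mm thick, 60 mm long in x, 80 mm above the plate (10 mm over a module's top). A module here can be gripped only across its 66 mm length, fingers at its +x and -x ends, and lifted straight up
- stage_open (a point): centre of the open place (white outline 100 mm square), on the plate's top, 160 mm from the clamped place. Nothing stands around it
- nest_green_in (a point): the green (pass) nest, fixed. Two tall green end walls (10 mm thick, 56 mm wide, 80 mm above the pocket floor) stand 76 mm apart along its x; two low green lips (8 mm thick, 10 mm above the floor) 56 mm apart along its y. This point: centre of the pocket floor, 6 mm above the table. A module goes in with its length (its x) along this x, either way round
- nest_red_in (a point): the red (reject) nest, fixed. Two tall red end walls (10 mm thick, 56 mm wide, 80 mm above the pocket floor) stand 76 mm apart along its x; two low red lips (8 mm thick, 10 mm above the floor) 56 mm apart along its y. This point: centre of the pocket floor, 6 mm above the table. A module goes in with its length (its x) along this x, either way round
- key_green_top (a point): centre of the top of the green spring key, 15 mm radius, on the white log box (150 x 75 x 24 mm, fixed); pressed straight down
- key_red_top (a point): centre of the top of the red spring key, same size, 70 mm from the green one on the same box
- key_green (a joint): green key travel in m: 0 up, 0.006 fully down (5 N)
- key_red (a joint): red key travel in m: 0 up, 0.006 fully down (5 N)
- module_plain: bystander: a module without a coloured tag (not inspected yet), same block; origin at the centre of its underside
- canister: bystander: clear objective canister with a black cap, 56 mm across, 75 mm high; origin at the centre of its underside
- driver: bystander: screwdriver 170 mm long, lying along its x; origin under its middle
- disc: bystander: brass gauge disc, 70 mm across, 14 mm high; origin at the centre of its underside
- mouse: bystander: black computer mouse 105 x 60 x 30 mm; origin at the centre of its underside
- wash: bystander: white wash bottle, 60 mm across, 130 mm high; origin at the centre of its underside
Not all that is in view belongs to the job. Of the things shaped like the part that bears nest_green_in, the green one is meant.

How it is judged:
On the way, in this order (a step that is already met when the one before it is completed fails the run):
1. both modules stand released in the nests of their tag's colour (horizontal distance between module_green and nest_green_in below 0.008 m and z of module_green in the frame of nest_green_in between -0.005 and 0.005 m and angle between each of module_green, module_red's own z axis and vertical below 0.08 rad and angle between the x axis of module_green and the x axis of nest_green_in, either way round below 0.2 rad and linear speed of each of module_green, module_red below 0.02 m/s and contact force between the fingers and module_green below 0.1 N and horizontal distance between module_red and nest_red_in below 0.008 m and z of module_red in the frame of nest_red_in between -0.005 and 0.005 m and angle between the x axis of module_red and the x axis of nest_red_in, either way round below 0.2 rad and contact force between the fingers and module_red below 0.1 N), for 0.2 s.
2. the green key alone is pressed fully down (value of joint key_green above 0.0045 m and value of joint key_red below 0.002 m), for 0.03 s.
3. both keys are up again (value of joint each of key_green, key_red below 0.002 m), for 0.03 s.
4. the red key alone is pressed fully down (value of joint key_red above 0.0045 m and value of joint key_green below 0.002 m), for 0.03 s.
At the end, for the whole second after the job is handed in: Each tagged module stands in the nest of its colour: within 8 mm of the pocket's centre, its underside within 5 mm of the pocket floor's height, within 0.08 rad of upright, its length within 0.2 rad of the nest's x, released and at rest; both keys are up (less than 2 mm down) (all of step 1 and all of step 3); the robot touches nothing.
It fails at once if a tagged module is dropped or knocked (moves faster than 0.3 m/s with no finger on it) or tipped beyond 0.6 rad ((linear speed of module_green above 0.3 m/s and contact force between the fingers and module_green below 0.1 N) or angle between any of module_green, module_red's own z axis and vertical above 0.6 rad or (linear speed of module_red above 0.3 m/s and contact force between the fingers and module_red below 0.1 N)).
It fails at once if a bystander is moved more than 40 mm or a standing one tips over (distance of any of module_plain, canister, driver, disc, mouse, wash from where it was at the start of the episode above 0.04 m or angle between any of module_plain, canister, wash's own z axis and vertical above 0.6 rad).
It also fails if it takes over 72 s, if anything falls off the work surface, if the arm or the gripper's body presses on something with over 40 N, if the wrist force passes 120 N, or if a joint passes its speed limit or range.

### The arm

A 7-joint arm with a two-finger parallel gripper is mounted at the origin on the work surface. World frame = base frame: x ahead of the robot, y to its left, z up, the work surface at z = 0. Lengths are in m, angles in rad, forces in N, time in s.
With the tool pointing down it reaches from about 0.4 to 0.85 m from the base axis. Payload 10.4 kg.
Tool frame: the origin (TCP) lies at the very end of the fingers, on their centre line; the grasp point (between the pads) lies 19 mm behind it; z points along the fingers, y is the line along which they close (so a half turn about z gives the same grasp; the last joint's range is limited). The gripper opens to 87 mm and grips with 3 to 60 N. Pads are 19 mm wide; open, the fingers measure 117 mm over their backs; the gripper's body (75 mm by 190 mm) begins 51 mm behind the grasp point.
Start: joints at [1.084, 0.332, -0.065, 1.46, 0.022, 1.35, -0.088], TCP at [0.28, -0.559, 0.198] pointing down, gripper open.
Joint ranges: [-2.6, 2.6], [-0.5, 2.12], [-1.47, 1.34], [0.16, 2.42], [-1.27, 4.41], [0.06, 2.06], [-2.6, 2.6]. Speed limits (rad/s): [2.22, 2.22, 2.79, 2.79, 3.14, 3.14, 3.14].

### API

Orientations are given as a unit quaternion [x, y, z, w].
In Python, from bench import status, camera, order gives the robot as it stands.
- The arm moves only by the tool jog_arm, never from a script. Its argument "plan" is a list of rows, each a list of 7 numbers: the turn, a rotation vector about the tool's x, y, z in rad, then the shift along the tool's x, y, z in mm, then the opening, from -1 (shut) to 1 (fully open). A call has 1 to 12 rows; each row is the pose to reach, as a shift and turn from the pose commanded when the call began, along the tool's axes at that moment; what a row does not reach only later rows make up. A row lasts 1/10 s, in which the tool goes at most 50 mm and 8.59 degrees, less where a joint would pass 70% of its speed; a pose out of reach is approached as far as the arm can. A call with a gripper value outside its range is refused whole. The fingers move at their own pace and stop on an object; "squeeze" is the grip in N (left out, the last holds). Time passes only in rows, so rows that repeat a pose let the fingers close. It gives the time, the measured TCP pose, the force, the opening and the grip force at its end, in the units of the state.
- status.read_state(): the state, without advancing time (a new reading comes with each control period).
- camera(name): name is "scene" or "top"; returns a dict with "image" (480x640x3 uint8, red, green, blue), "z_map" (480x640 float32, m along the optical axis (not along the pixel's ray), 0 where there is no reading), "fx", "fy", "cx", "cy" (pixels), "world_from_camera" (4x4, takes a point from camera to world coordinates). Camera axes: x right, y down, z forward; pixel columns grow to the right and rows downward; lengths in m; the calibration is good to about 2 mm. A picture is of the moment at which its call begins.
- order.close_job(): hands the job in; it is judged then, once.
The state is a dict: "time": time; "joint_positions": joint angles; "joint_vel": joint speeds; "joint_torque": joint torques, N m; "ee_pos": TCP position; "eef_rot": TCP orientation; "ft_force": force on the tool from outside, world axes, zero at the start; "torque": the same for the moment, N m; "width": finger opening in m; "grip_force": force on a finger pad.
Only numpy, scipy, OpenCV 4.12 (cv2) and the standard library are available. Lean on these libraries where they do the work, as an engineer would, in place of code of your own. Each camera call takes 0.05 s, during which the arm holds its last target. There are 200 camera calls.

## Working session

There is one attempt and no reset: what is moved stays moved. The work goes in short steps, Python scripts to look and compute and a tool call to move; the robot and the scene stay as the last step left them, time stands still between calls to the robot, and variables do not carry over. Pictures are saved under pics/ and viewed, at most 10 in all, crops included, and the job is handed in when it is done.

Besides the shell and the picture viewer there is one more tool, called by a JSON object that holds its "op" and its "data". jog_arm: Moves the arm, as the interface text tells. Its arguments: {"type":"object","properties":{"plan":{"type":"array"},"squeeze":{"type":"number"}},"required":["plan"]}

```bash
ls; mkdir -p pics
python3 - <<'E'
from bench import status,camera
import cv2,numpy as np
s=status.read_state();print({k:np.round(v,4).tolist() for k,v in s.items()})
for n in("scene","top"):
    c=camera(n);cv2.imwrite(f"pics/{n}0.png",c["image"][:,:,::-1]);np.savez(f"{n}0.npz",**c)
    print(n,c["fx"],c["fy"],c["cx"],c["cy"],np.round(c["world_from_camera"],3).tolist())
E
```

```text
pics
{'time': 0.0, 'joint_positions': [1.0844, 0.3329, -0.0647, 1.4609, 0.0216, 1.3499, -0.0885], 'joint_vel': [-0.0017, 0.0001, 0.0005, 0.0018, 0.0001, -0.0018, 0.0014], 'joint_torque': [-0.0015, -62.3245, 0.0236, -38.9883, -0.0613, 0.0398, 0.0002], 'ee_pos': [0.2794, -0.5586, 0.1975], 'eef_rot': [0.9732, 0.2298, -0.0002, -0.0007], 'ft_force': [0.2489, 0.1642, 0.1955], 'torque': [0.017, 0.0065, -0.0031], 'grip_force': 0.0, 'width': 0.0875}
scene 574.6798598994434 574.6798598994434 326.6910794810411 232.91516909904055 [[0.157, 0.659, -0.735, 1.474], [0.988, -0.098, 0.123, -0.183], [0.009, -0.746, -0.666, 0.983], [0.0, 0.0, 0.0, 1.0]]
top 580.6232235281268 580.6232235281268 319.87435991527843 242.98453419464553 [[-0.011, -0.997, 0.071, 0.372], [-1.0, 0.011, 0.006, -0.004], [-0.007, -0.071, -0.997, 1.586], [0.0, 0.0, 0.0, 1.0]]
```

View pics/scene0.png

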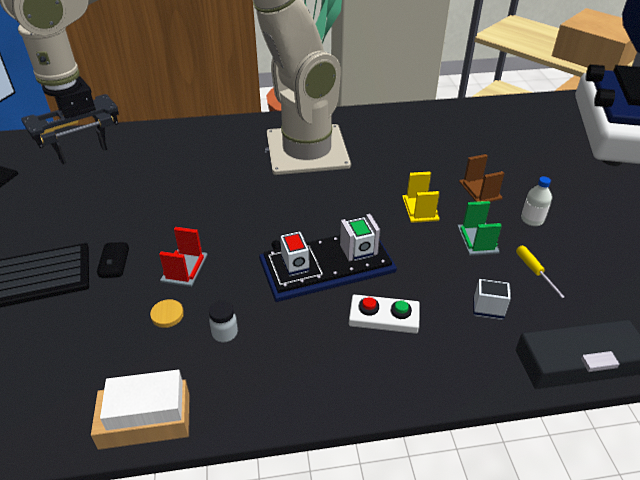

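View pics/top0.png

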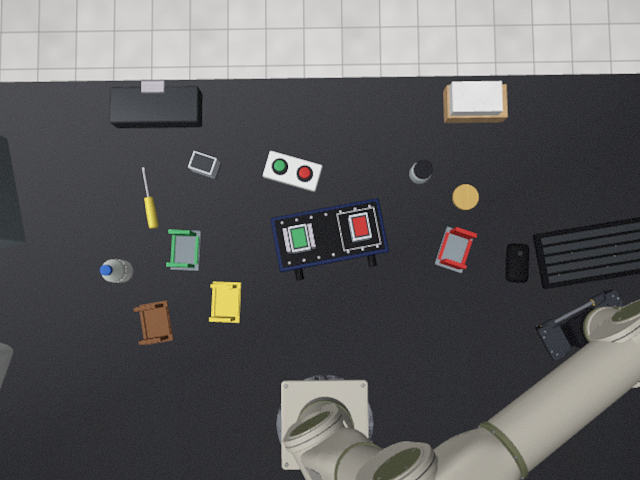

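The scene view shows the red module at (294,243) on the open place, the green module at (360,228) in the clamp, and the log box at (385,313).

Things that could be mistaken for the targets, by top-view pixel:
- **Nests:** green (185,250), yellow (226,302), brown (155,323) and red (456,249). I choose the green and red ones.
- **Modules:** green tag (299,238), red tag (360,227) and plain (204,163). I choose the two with tags.
- **Keys:** green (280,166) and red (305,173).

Next I measure, and check the choice in a crop.

```bash
cat > h.py <<'E'
import numpy as np,cv2
def world(c):
    v,u=np.mgrid[:480,:640];z=c["z_map"]
    p=np.stack([(u-c["cx"])/c["fx"]*z,(v-c["cy"])/c["fy"]*z,z,np.ones_like(z)],-1)
    w=(p@np.array(c["world_from_camera"]).T)[...,:3];w[z==0]=9;return w
def mask(c,col):
    h=cv2.cvtColor(c["image"],cv2.COLOR_RGB2HSV);H,S,V=[h[...,i].astype(int) for i in range(3)]
    if col=="g":return (H>50)&(H<85)&(S>110)&(V>50)
    if col=="r":return ((H<8)|(H>172))&(S>140)&(V>60)
    return (S<60)&(V>110)
def ray(c,u,v,z):
    M=np.array(c["world_from_camera"]);d=M[:3,:3]@[(u-c["cx"])/c["fx"],(v-c["cy"])/c["fy"],1]
    o=M[:3,3];return o+d*(z-o[2])/d[2]
def rect(p):
    (x,y),(a,b),t=cv2.minAreaRect((p[:,:2]*1000).astype(np.float32))
    if a<b:a,b,t=b,a,t+90
    return np.round([x,y,a,b,(t+90)%180-90],1).tolist()
E
python3 - <<'E'
from h import *
for n in("scene","top"):
    c=dict(np.load(n+"0.npz"));w=world(c)
    for col in"gr":
        m=mask(c,col)&(w[...,0]<.95)&(w[...,0]>.2)&(abs(w[...,1])<.5)&(w[...,2]>-.02)&(w[...,2]<.15)
        k,l,st,ce=cv2.connectedComponentsWithStats(m.astype(np.uint8))
        for i in range(1,k):
            if st[i,4]<40:continue
            p=w[l==i];t=np.percentile(p[:,2],90);q=p[p[:,2]>t-.008]
            print(n,col,st[i].tolist(),"ztop %.3f"%t,"n",len(q),rect(q), "med",np.round(np.median(q,0),4).tolist())
c=np.load("top0.npz")["image"][140:290,150:490,::-1]
cv2.imwrite("pics/crop1.png",cv2.resize(c,None,fx=2.35,fy=2.35,interpolation=2))
E
```

```text
scene g [461, 201, 41, 50, 1276] ztop 0.084 n 259 [470.4, 372.0, 100.4, 58.2, -3.5] med [0.5075, 0.3718, 0.0836]
scene g [350, 220, 21, 16, 204] ztop 0.104 n 204 [492.8, 59.5, 51.4, 35.5, 8.5] med [0.4921, 0.0596, 0.102]
scene g [395, 301, 14, 13, 147] ztop 0.048 n 117 [693.8, 111.3, 27.3, 26.4, -16.3] med [0.6949, 0.1108, 0.0458]
scene r [159, 226, 45, 56, 1415] ztop 0.084 n 280 [463.1, -358.7, 100.4, 59.3, -20.3] med [0.4926, -0.3592, 0.0845]
scene r [285, 234, 19, 17, 217] ztop 0.104 n 216 [518.4, -98.5, 51.1, 34.1, 9.0] med [0.5213, -0.0984, 0.1014]
scene r [362, 297, 15, 13, 145] ztop 0.048 n 119 [673.5, 44.2, 28.5, 28.1, -11.4] med [0.6744, 0.044, 0.0454]
top g [274, 160, 11, 12, 106] ztop 0.050 n 92 [692.2, 112.9, 28.7, 25.9, -48.6] med [0.6921, 0.1123, 0.0466]
top g [166, 229, 33, 38, 403] ztop 0.088 n 140 [471.1, 373.6, 96.0, 56.4, -3.0] med [0.5084, 0.3734, 0.0862]
top g [291, 228, 16, 20, 233] ztop 0.106 n 197 [492.3, 58.8, 46.8, 32.6, 10.1] med [0.4909, 0.0582, 0.1027]
top r [299, 167, 11, 12, 105] ztop 0.051 n 77 [672.6, 45.5, 27.8, 26.6, -41.4] med [0.6724, 0.0456, 0.047]
top r [353, 216, 15, 20, 237] ztop 0.106 n 206 [520.2, -98.9, 47.3, 33.1, 10.6] med [0.5197, -0.0988, 0.1029]
top r [440, 227, 37, 42, 415] ztop 0.089 n 161 [464.0, -357.4, 96.6, 55.5, -19.8] med [0.4951, -0.3604, 0.0867]
top r [438, 233, 11, 26, 68] ztop 0.020 n 62 [473.2, -327.7, 72.1, 6.7, -19.9] med [0.4768, -0.3281, 0.0172]
```

View pics/crop1.png

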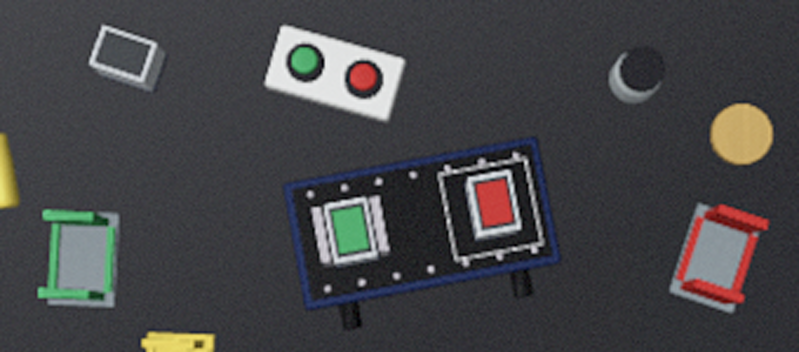

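The crop confirms the choice: green tag in the clamp at (350,228), red tag in the outlined place at (493,203), keys at (305,62) and (364,78), and red and green nests at right and left. Before routing I check the bystanders near the green nest and work out the jog numbers.

```bash
cat >> h.py <<'E'
def tool(q):
    from scipy.spatial.transform import Rotation as R
    return R.from_quat(q).as_matrix()
def jog(x,y,z,yaw,s=None):
    """tool-frame shift (mm) and z-turn (rad) from state to TCP x,y,z with closing axis at yaw deg (mod 180)"""
    from bench import status
    s=s or status.read_state();M=tool(s["eef_rot"])
    d=M.T@(np.array([x,y,z])-s["ee_pos"])*1000
    cy=np.degrees(np.arctan2(M[1,1],M[0,1]));t=-((yaw-cy+90)%180-90)
    print("shift",np.round(d,1),"turn deg %.2f rad %.4f"%(t,np.radians(t)),"q7 %.2f"%s["joint_positions"][6],"tilt",np.round(M[:2,2],4))
E
python3 - <<'E'
from h import *
for n in("scene","top"):
    c=dict(np.load(n+"0.npz"));w=world(c)
    for nm,(x,y) in dict(wash=(.44,.49),plain=(.69,.31),brown=(.31,.42),yellow=(.35,.25),can=(.67,-.27),mouse=(.44,-.52)).items():
        m=(abs(w[...,0]-x)<.1)&(abs(w[...,1]-y)<.075)&(w[...,2]>.02)&(w[...,2]<.2)
        if nm=="wash":m&=w[...,1]>.425
        p=w[m]
        if len(p):print(n,nm,len(p),np.round(np.percentile(p,[2,50,98],0),3).tolist())
from h import jog
jog(.5193,-.0987,.16,-80.2)
E
```

```text
scene wash 886 [[0.402, 0.463, 0.022], [0.43, 0.533, 0.075], [0.532, 0.562, 0.131]]
scene plain 1035 [[0.67, 0.278, 0.022], [0.71, 0.309, 0.066], [0.728, 0.344, 0.074]]
scene brown 832 [[0.226, 0.417, 0.021], [0.311, 0.45, 0.057], [0.326, 0.485, 0.088]]
scene yellow 932 [[0.28, 0.233, 0.022], [0.366, 0.26, 0.058], [0.378, 0.29, 0.088]]
scene can 821 [[0.652, -0.293, 0.022], [0.687, -0.268, 0.065], [0.699, -0.244, 0.078]]
scene mouse 815 [[0.38, -0.592, 0.02], [0.434, -0.524, 0.029], [0.478, -0.496, 0.036]]
top wash 598 [[0.388, 0.46, 0.023], [0.416, 0.532, 0.089], [0.534, 0.558, 0.134]]
top plain 569 [[0.667, 0.279, 0.025], [0.694, 0.312, 0.069], [0.725, 0.349, 0.077]]
top brown 276 [[0.226, 0.417, 0.021], [0.26, 0.446, 0.083], [0.326, 0.486, 0.091]]
top yellow 257 [[0.28, 0.229, 0.021], [0.292, 0.258, 0.085], [0.375, 0.296, 0.092]]
top can 399 [[0.647, -0.289, 0.027], [0.669, -0.263, 0.075], [0.695, -0.241, 0.083]]
top mouse 939 [[0.377, -0.593, 0.02], [0.431, -0.525, 0.029], [0.49, -0.495, 0.038]]
shift [ 420.3 -304.    37.9] turn deg 16.78 rad 0.2928 q7 -0.09 tilt [-0.0006  0.0011]
```

{"op": "jog_arm", "data": {"plan": [[0,0,0.15,210,-152,20,1],[0,0,0.293,420,-304,38,1],[0,0,0.293,420,-304,38,1],[0,0,0.293,420,-304,38,1],[0,0,0.293,420,-304,38,1],[0,0,0.293,420,-304,38,1],[0,0,0.293,420,-304,38,1],[0,0,0.293,420,-304,38,1],[0,0,0.293,420,-304,38,1],[0,0,0.293,420,-304,38,1],[0,0,0.293,420,-304,38,1],[0,0,0.293,420,-304,38,1]], "squeeze": 25}}

```text
time: 1.3
ee_pos: [0.52, -0.0952, 0.1597]
eef_rot: [0.996, 0.088, -0.0, -0.001]
ft_force: [-0.7, -0.9, -0.5]
width: 0.0875
grip_force: 0.0
```

```bash
python3 -c "
from h import *
jog(.5193,-.0987,.06,-80.1)"
```

```text
shift [-1.3  3.5 99.7] turn deg 0.23 rad 0.0039 q7 -1.36 tilt [-0.0005  0.0015]
```

{"op": "jog_arm", "data": {"plan": [[0,0,0,0,0,20,1],[0,0,0,0,0,50,1],[0,0,0,0,0,50,1],[0,0,0,0,0,50,1]]}}

```text
time: 1.7
ee_pos: [0.5187, -0.1001, 0.1105]
eef_rot: [0.996, 0.085, -0.001, -0.0]
ft_force: [1.1, -0.2, 0.2]
width: 0.0871
grip_force: 0.0
```

```bash
python3 -c "
from h import *
from bench import status
jog(.5193,-.0987,.06,-80.1)
c=__import__('bench').camera('scene');cv2.imwrite('pics/s1.png',cv2.resize(c['image'][180:340,220:440,::-1],None,fx=3,fy=3))
print(status.read_state()['ee_pos'],status.read_state()['joint_vel'])"
```

```text
shift [ 0.9 -1.3 50.5] turn deg -0.18 rad -0.0031 q7 -1.37 tilt [-0.001  -0.0001]
[ 0.51952004 -0.09999891  0.1113966 ] [-0.00160349 -0.01122293 -0.00591782 -0.013648   -0.00141518 -0.00363047
 -0.00105386]
```

View pics/s1.png

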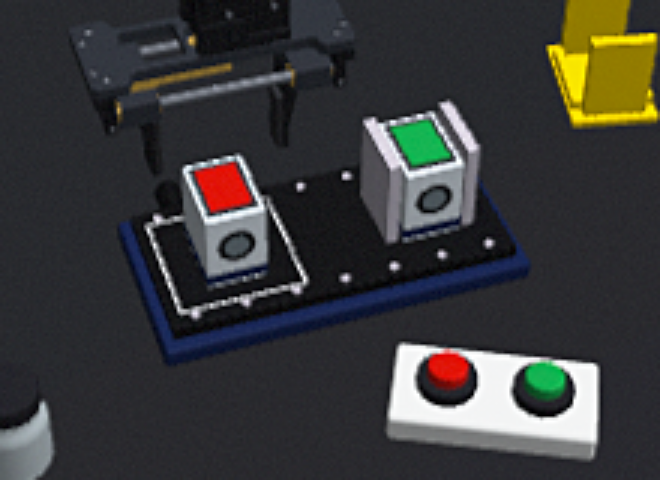

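```bash
python3 -c "
from h import *
from bench import camera,status
s=status.read_state();M=tool(s['eef_rot']);print(s['ee_pos'])
for n in('scene','top'):
    c=camera(n);W=np.linalg.inv(c['world_from_camera'])
    f=lambda p:(lambda q:(round(c['fx']*q[0]/q[2]+c['cx'],1),round(c['fy']*q[1]/q[2]+c['cy'],1)))((W@np.append(p,1)))
    print(n,'tcp',f(s['ee_pos']),'tips',f(s['ee_pos']+M[:,1]*.044),f(s['ee_pos']-M[:,1]*.044),'tag',f([.5193,-.0987,.1]))
    w=world(c)
    m=(np.hypot(w[...,0]-.5,w[...,1]+.1)<.12)&(w[...,2]>.113)&(w[...,2]<.15)
    for sg in(-1,1):
        k=m&(((w-s['ee_pos'])@M[:,1])*sg>.025)
        p=w[k];print(n,sg,len(p),np.round((p-s['ee_pos'])@M,3).min(0),np.round((p-s['ee_pos'])@M,3).max(0)) if len(p) else 0
    if n=='top':cv2.imwrite('pics/t1.png',cv2.resize(c['image'][170:290,260:430,::-1],None,fx=4,fy=4))
"
```

```text
[ 0.51952004 -0.09999891  0.1113966 ]
scene tcp (np.float64(293.1), np.float64(238.6)) tips (np.float64(274.1), np.float64(242.7)) (np.float64(311.7), np.float64(234.5)) tag (np.float64(293.8), np.float64(242.2))
scene -1 25 [-0.008 -0.05  -0.038] [ 0.012 -0.041 -0.025]
scene 1 25 [-0.01   0.047 -0.038] [ 0.012  0.054 -0.026]
top tcp (np.float64(360.7), np.float64(225.8)) tips (np.float64(377.6), np.float64(222.7)) (np.float64(343.7), np.float64(228.9)) tag (np.float64(359.9), np.float64(226.3))
```

View pics/t1.png

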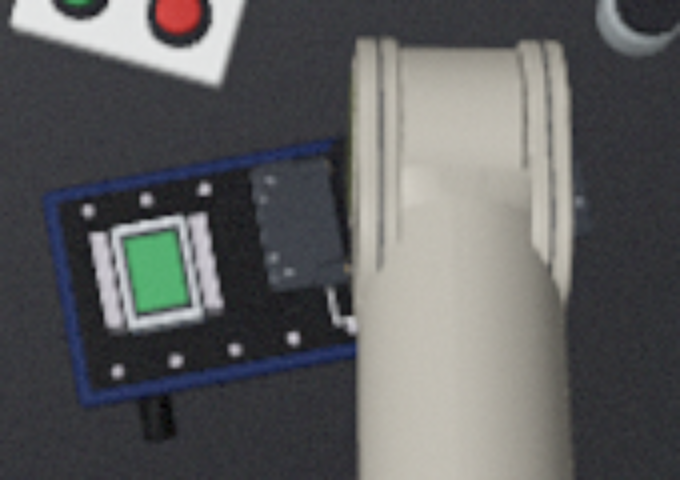

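```bash
python3 -c "
from h import *
from bench import camera,status
s=status.read_state();M=tool(s['eef_rot'])
c=camera('scene');w=world(c)
for u0,vs in((272,range(222,250,2)),(313,range(214,244,2))):
  for v in vs:print(u0,v,[(c['image'][v,u].sum()//3,np.round((w[v,u]-s['ee_pos'])@M*1000).astype(int).tolist()) for u in range(u0-2,u0+4,2)])
"
```

```text
272 222 [(np.uint64(15), [12, 52, -73]), (np.uint64(28), [8, 47, -69]), (np.uint64(40), [-197, -2, 111])]
272 224 [(np.uint64(9), [9, 52, -65]), (np.uint64(26), [8, 48, -63]), (np.uint64(41), [-189, 0, 111])]
272 226 [(np.uint64(18), [13, 53, -62]), (np.uint64(28), [8, 48, -57]), (np.uint64(44), [-184, 2, 114])]
272 228 [(np.uint64(19), [7, 52, -52]), (np.uint64(24), [9, 49, -53]), (np.uint64(40), [-171, 5, 109])]
272 230 [(np.uint64(19), [9, 53, -48]), (np.uint64(24), [9, 49, -47]), (np.uint64(38), [-166, 6, 111])]
272 232 [(np.uint64(12), [9, 54, -42]), (np.uint64(26), [7, 49, -39]), (np.uint64(37), [-159, 8, 112])]
272 234 [(np.uint64(13), [9, 54, -37]), (np.uint64(20), [8, 49, -34]), (np.uint64(34), [-148, 11, 108])]
272 236 [(np.uint64(21), [6, 54, -28]), (np.uint64(21), [12, 50, -32]), (np.uint64(35), [9, 45, -28])]
272 238 [(np.uint64(39), [-139, 24, 111]), (np.uint64(27), [-136, 19, 110]), (np.uint64(43), [-139, 14, 114])]
272 240 [(np.uint64(43), [-132, 26, 111]), (np.uint64(43), [-130, 21, 111]), (np.uint64(28), [-102, 22, 87])]
272 242 [(np.uint64(41), [-124, 28, 111]), (n
[... 1320 characters left out ...]
64(44), [-132, -94, 110])]
313 232 [(np.uint64(42), [-126, -81, 109]), (np.uint64(43), [-127, -87, 112]), (np.uint64(42), [-121, -90, 107])]
313 234 [(np.uint64(41), [-122, -80, 112]), (np.uint64(42), [-114, -83, 106]), (np.uint64(42), [-114, -88, 108])]
313 236 [(np.uint64(42), [-118, -78, 115]), (np.uint64(43), [-113, -82, 112]), (np.uint64(42), [-111, -87, 111])]
313 238 [(np.uint64(40), [-108, -75, 112]), (np.uint64(42), [-104, -79, 111]), (np.uint64(44), [-106, -85, 114])]
313 240 [(np.uint64(44), [-99, -73, 111]), (np.uint64(39), [-96, -77, 109]), (np.uint64(38), [-63, -71, 79])]
313 242 [(np.uint64(18), [-61, -60, 81]), (np.uint64(22), [-60, -65, 82]), (np.uint64(24), [-61, -71, 84])]
```

The picture shows the red module squarely under the fingers, with tips near crop (155,168) and (280,138). The visible tips end about 24 mm above the nominal TCP, so I take a fairly deep grasp.

{"op": "jog_arm", "data": {"plan": [[0,0,0,1,-1,20,1],[0,0,0,1,-1,40,1],[0,0,0,1,-1,57,1],[0,0,0,1,-1,57,1],[0,0,0,1,-1,57,-0.2],[0,0,0,1,-1,57,-0.2],[0,0,0,1,-1,57,-0.2],[0,0,0,1,-1,57,-0.2]], "squeeze": 25}}

```text
time: 2.7
ee_pos: [0.5205, -0.0982, 0.054]
eef_rot: [0.996, 0.085, 0.001, 0.0]
ft_force: [-0.1, -0.6, 0.2]
width: 0.0628
grip_force: 0.0
```

{"op": "jog_arm", "data": {"plan": [[0,0,0,0,0,0,-1],[0,0,0,0,0,0,-1],[0,0,0,0,0,0,-1],[0,0,0,0,0,0,-1],[0,0,0,0,0,0,-1]]}}

```text
time: 3.2
ee_pos: [0.5202, -0.098, 0.0534]
eef_rot: [0.996, 0.085, 0.0, 0.0]
ft_force: [-1.0, 0.6, 3.6]
width: 0.0478
grip_force: 25.0
```

{"op": "jog_arm", "data": {"plan": [[0,0,0,0,0,-5,-1],[0,0,0,0,0,-15,-1],[0,0,0,0,0,-35,-1],[0,0,0,0,0,-60,-1],[0,0,0,0,0,-80,-1],[0,0,0,0,0,-92,-1],[0,0,0,0,0,-95,-1],[0,0,0,0,0,-95,-1]]}}

```text
time: 4.0
ee_pos: [0.52, -0.0981, 0.1481]
eef_rot: [0.996, 0.085, -0.0, 0.0]
ft_force: [-0.0, 0.4, -2.8]
width: 0.0478
grip_force: 25.0
```

```bash
python3 -c "
from h import *
from bench import camera,status
s=status.read_state();print(s['ft_force'],s['width'],s['grip_force'],s['ee_pos'])
jog(.4635,-.358,.145,-110)
c=camera('scene');w=world(c)
m=mask(c,'r')&(w[...,2]>.15)&(w[...,2]<.25);p=w[m];print(m.sum(),rect(p),np.median(p,0))
"
```

```text
[-0.00879636  0.35907251 -2.79131217] 0.047779737188393165 24.970736264585867 [ 0.51995654 -0.09813458  0.14812299]
shift [-99.8 246.5   3.2] turn deg 29.78 rad 0.5198 q7 -1.36 tilt [-0.     -0.0002]
228 [519.5, -99.0, 55.1, 34.3, 8.8] [ 0.52127158 -0.09964275  0.19634843]
```

{"op": "jog_arm", "data": {"plan": [[0,0,0.03,-5,13,0,-1],[0,0,0.1,-18,45,0,-1],[0,0,0.19,-36,90,0,-1],[0,0,0.28,-54,135,1,-1],[0,0,0.37,-71,177,2,-1],[0,0,0.45,-86,213,3,-1],[0,0,0.5,-95,237,3,-1],[0,0,0.52,-99,246,3,-1],[0,0,0.52,-99,246,3,-1],[0,0,0.52,-99,246,3,-1],[0,0,0.52,-99,246,3,-1]]}}

```text
time: 5.15
ee_pos: [0.4653, -0.3553, 0.1453]
eef_rot: [0.985, -0.172, 0.0, -0.0]
ft_force: [-0.1, 0.4, -2.5]
width: 0.048
grip_force: 25.0
```

```bash
python3 -c "
from h import *
from bench import camera,status
s=status.read_state();print(s['ft_force'],s['width'],s['ee_pos'])
jog(.4635,-.358,.0298,-110)
for n in('scene','top'):
    c=camera(n);w=world(c)
    m=mask(c,'r')&(w[...,2]>.15)&(w[...,2]<.25);p=w[m];print(n,'mod',m.sum(),rect(p) if m.sum() else '')
    m=mask(c,'r')&(w[...,2]>.07)&(w[...,2]<.1)&(w[...,1]<-.25);p=w[m];print(n,'walls',m.sum(),rect(p))
"
```

```text
[-0.06488886  0.35325253 -2.45707236] 0.04797719170272518 [ 0.46534786 -0.35532017  0.14533563]
shift [ -0.8   3.2 115.5] turn deg 0.19 rad 0.0033 q7 -1.38 tilt [0.0004 0.0006]
scene mod 209 [473.2, -355.8, 69.7, 42.8, -9.6]
scene walls 283 [461.8, -360.0, 102.5, 57.9, -19.0]
top mod 0 
top walls 87 [423.2, -343.5, 56.3, 10.3, 69.9]
```

{"op": "jog_arm", "data": {"plan": [[0,0,0,0,2,5,-1],[0,0,0,0,2,20,-1],[0,0,0,0,2,28,-1],[0,0,0,0,2,30,-1],[0,0,0,0,2,30,-1]]}}

```text
time: 5.75
ee_pos: [0.4633, -0.3589, 0.1145]
eef_rot: [0.985, -0.174, -0.001, -0.0]
ft_force: [0.2, 0.3, -2.3]
width: 0.048
grip_force: 25.0
```

```bash
python3 -c "
from h import *
from bench import camera,status
s=status.read_state();print(s['ft_force'],s['width'],s['ee_pos'])
jog(.4635,-.358,.0298,-110)
c=camera('scene');w=world(c)
m=mask(c,'r')&(w[...,2]>.13)&(w[...,2]<.2);m=cv2.morphologyEx(m.astype(np.uint8),cv2.MORPH_OPEN,np.ones((3,3)))>0
p=w[m];print('mod',m.sum(),rect(p),np.median(p,0))
cv2.imwrite('pics/s2.png',cv2.resize(c['image'][170:330,120:320,::-1],None,fx=3,fy=3))
"
```

```text
[ 0.20616199  0.28091722 -2.28876794] 0.04801197158847136 [ 0.46331577 -0.35894505  0.11449832]
shift [-0.1 -0.9 84.7] turn deg -0.01 rad -0.0001 q7 -1.38 tilt [-0.0009  0.0007]
mod 202 [465.9, -358.1, 48.6, 42.7, -25.3] [ 0.46723168 -0.36154518  0.16320184]
```

View pics/s2.png

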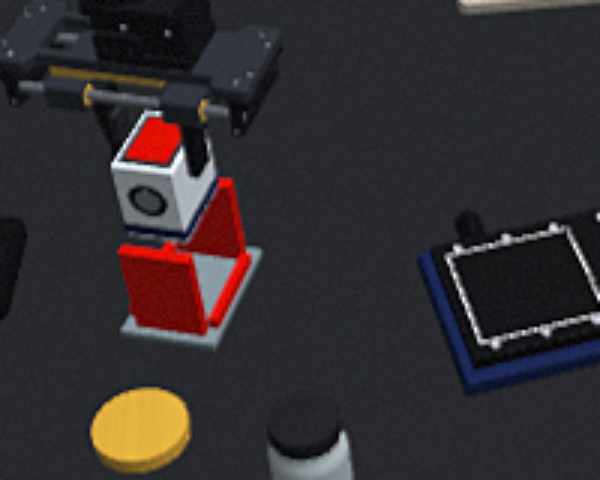

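The module hangs upright at crop (165,180), directly over the red pocket at (185,280) and aligned with its walls. Next I lower it.

{"op": "jog_arm", "data": {"plan": [[0,0,0,0,-1,10,-1],[0,0,0,0,-1,30,-1],[0,0,0,0,-1,50,-1],[0,0,0,0,-1,66,-1],[0,0,0,0,-1,76,-1],[0,0,0,0,-1,82,-1],[0,0,0,0,-1,84,-1],[0,0,0,0,-1,84,-1]]}}

```text
time: 6.6
ee_pos: [0.4642, -0.3584, 0.0316]
eef_rot: [0.985, -0.174, 0.0, 0.0]
ft_force: [0.9, -0.4, -2.4]
width: 0.0477
grip_force: 25.0
```

{"op": "jog_arm", "data": {"plan": [[0,0,0,0,0,1,-1],[0,0,0,0,0,2,-1],[0,0,0,0,0,2,-1]]}}

```text
time: 6.9
ee_pos: [0.4641, -0.3584, 0.0295]
eef_rot: [0.985, -0.174, 0.0, 0.0]
ft_force: [0.6, 0.1, -1.5]
width: 0.0477
grip_force: 25.0
```

Touching down. I go 0.5 mm more, release slowly and withdraw.

{"op": "jog_arm", "data": {"plan": [[0,0,0,0,0,0.5,-1],[0,0,0,0,0,0.5,-1],[0,0,0,0,0,0.5,0.3],[0,0,0,0,0,0.5,1],[0,0,0,0,0,0.5,1],[0,0,0,0,0,0.5,1],[0,0,0,0,0,0.5,1],[0,0,0,0,0,0.5,1]]}}

```text
time: 7.7
ee_pos: [0.464, -0.3583, 0.0287]
eef_rot: [0.985, -0.174, 0.0, 0.0]
ft_force: [0.5, 0.3, -0.4]
width: 0.0841
grip_force: 0.0
```

```bash
python3 -c "
from h import *
jog(.4635,-.358,.15,-110)
"
```

```text
shift [-5.000e-01 -1.000e-01 -1.213e+02] turn deg -0.01 rad -0.0001 q7 -1.40 tilt [ 0. -0.]
```

{"op": "jog_arm", "data": {"plan": [[0,0,0,0,0,-20,1],[0,0,0,0,0,-60,1],[0,0,0,0,0,-105,1],[0,0,-0.145,-5,-15,-125,1],[0,0,-0.29,-15,-50,-125,1],[0,0,-0.435,-28,-95,-125,1],[0,0,-0.58,-40,-140,-125,1],[0,0,-0.725,-53,-185,-125,1],[0,0,-0.87,-66,-230,-125,1],[0,0,-1.015,-79,-275,-125,1],[0,0,-1.16,-92,-320,-125,1],[0,0,-1.305,-104,-360,-125,1]]}}

```text
time: 8.9
ee_pos: [0.4893, 0.018, 0.1541]
eef_rot: [0.886, 0.463, 0.0, 0.0]
ft_force: [0.7, -1.3, -0.4]
width: 0.087
grip_force: 0.0
```

```bash
python3 -c "
from h import *
jog(.4925,.0592,.154,9.9)
"
```

```text
shift [ 35.7 -20.9   0.1] turn deg -44.75 rad -0.7810 q7 -0.79 tilt [ 0.0008 -0.0002]
```

{"op": "jog_arm", "data": {"plan": [[0,0,-0.145,12,-7,0,1],[0,0,-0.29,25,-15,0,1],[0,0,-0.435,35,-20,0,1],[0,0,-0.58,35,-20,0,1],[0,0,-0.725,35,-20,0,1],[0,0,-0.785,35,-20,0,1],[0,0,-0.785,35,-20,0,1],[0,0,-0.785,35,-20,0,1],[0,0,-0.785,35,-20,0,1]]}}

```text
time: 9.8
ee_pos: [0.4933, 0.0557, 0.1538]
eef_rot: [0.645, 0.764, 0.0, 0.0]
ft_force: [0.5, -0.9, -0.2]
width: 0.0868
grip_force: 0.0
```

```bash
python3 -c "
from h import *
from bench import camera
jog(.4925,.0592,.054,9.9)
for n in('top','scene'):
    c=camera(n);w=world(c)
    for nm,m in(('mod',mask(c,'r')&(w[...,2]>.06)&(w[...,2]<.1)&(w[...,1]<-.25)),('green',mask(c,'g')&(w[...,2]>.09)&(w[...,2]<.12)&(abs(w[...,1])<.15))):
        k,l,st,ce=cv2.connectedComponentsWithStats(m.astype(np.uint8))
        for i in range(1,k):
            if st[i,4]>20:p=w[l==i];print(n,nm,st[i,4],rect(p),np.round(np.median(p,0),4))
    if n=='scene':cv2.imwrite('pics/s3.png',cv2.resize(c['image'][180:300,150:410,::-1],None,fx=3,fy=3))
"
```

```text
shift [ 3.6 -0.2 99.8] turn deg -0.25 rad -0.0044 q7 -0.10 tilt [ 0.0002 -0.0001]
top mod 118 [504.0, -372.4, 56.2, 11.0, 69.4] [ 0.5031 -0.3716  0.0849]
top mod 237 [464.9, -359.3, 47.5, 35.0, -17.5] [ 0.4644 -0.3589  0.0787]
top mod 102 [423.9, -343.2, 54.9, 10.7, 70.3] [ 0.4226 -0.3427  0.0852]
scene mod 203 [422.3, -343.9, 57.4, 16.0, 71.0] [ 0.4247 -0.342   0.0816]
scene mod 482 [475.3, -366.2, 75.8, 57.1, -15.7] [ 0.4972 -0.365   0.0776]
scene green 39 [-971.1, -58.7, 51.8, 28.0, -24.4] [-0.9642 -0.0569  0.1005]
scene green 207 [492.3, 59.6, 53.9, 35.6, 9.2] [0.4931 0.0591 0.1018]
```

View pics/s3.png

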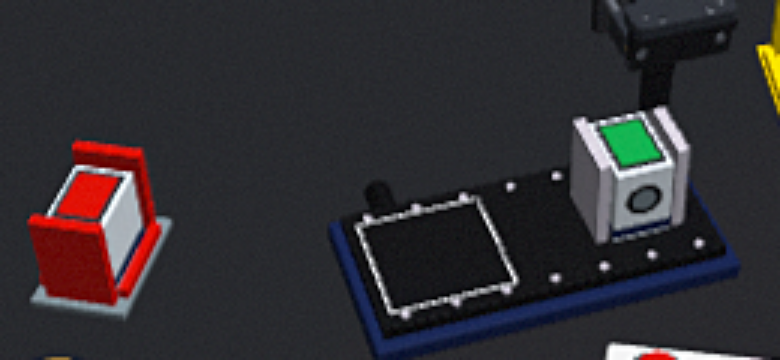

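The red module sits home between its walls at crop (90,220). The gripper is over the clamped green module at (632,145), and I descend on it.

{"op": "jog_arm", "data": {"plan": [[0,0,0,3,0,10,1],[0,0,0,3,0,30,1],[0,0,0,3,0,45,1],[0,0,0,3,0,45,1]]}}

```text
time: 10.3
ee_pos: [0.4911, 0.0587, 0.1064]
eef_rot: [0.645, 0.765, -0.001, -0.001]
ft_force: [-0.8, -0.5, 1.5]
width: 0.0869
grip_force: 0.0
```

```bash
python3 -c "
from h import *
jog(.4925,.0592,.054,9.9)
"
```

```text
shift [ 0.3  1.6 52.4] turn deg -0.16 rad -0.0028 q7 -0.14 tilt [-0.0038 -0.    ]
```

{"op": "jog_arm", "data": {"plan": [[0,0,0,0,1,20,1],[0,0,0,0,1,40,1],[0,0,0,0,1,53,1],[0,0,0,0,1,53,1],[0,0,0,0,1,53,0.3],[0,0,0,0,1,53,-1],[0,0,0,0,1,53,-1],[0,0,0,0,1,53,-1],[0,0,0,0,1,53,-1],[0,0,0,0,1,53,-1],[0,0,0,0,1,53,-1]], "squeeze": 25}}

```text
time: 11.4
ee_pos: [0.494, 0.0588, 0.0564]
eef_rot: [0.645, 0.765, 0.0, 0.0]
ft_force: [-3.0, -0.1, 6.1]
width: 0.0658
grip_force: 25.0
```

{"op": "jog_arm", "data": {"plan": [[0,0,0,0,0,-5,-1],[0,0,0,0,0,-15,-1],[0,0,0,0,0,-32,-1],[0,0,0,0,0,-52,-1],[0,0,0,0,0,-72,-1],[0,0,0,0,0,-87,-1],[0,0,0,0,0,-95,-1],[0,0,0,0,0,-100,-1],[0,0,0,0,0,-100,-1]]}}

```text
time: 12.3
ee_pos: [0.4939, 0.0589, 0.156]
eef_rot: [0.645, 0.765, 0.0, 0.0]
ft_force: [-0.3, -0.3, -2.7]
width: 0.0657
grip_force: 25.0
```

```bash
python3 -c "
from h import *
from bench import status,camera
jog(.5193,-.0987,.156,9.9)
s=status.read_state();print(s['ft_force'])
c=camera('scene');w=world(c);m=mask(c,'g')&(w[...,2]>.17)&(w[...,2]<.25)&(w[...,0]>.3)&(abs(w[...,1])<.15);print(m.sum(),rect(w[m]),np.median(w[m],0))
"
```

```text
shift [-1.596e+02 -1.600e+00  1.000e-01] turn deg -0.16 rad -0.0028 q7 -0.11 tilt [ 0.0005 -0.0001]
[-0.31048844 -0.26449186 -2.65068674]
35 [495.5, 46.6, 44.1, 9.3, 13.2] [0.49784622 0.04566295 0.20092098]
```

{"op": "jog_arm", "data": {"plan": [[0,0,0,-8,0,0,-1],[0,0,0,-30,0,0,-1],[0,0,0,-65,0,0,-1],[0,0,0,-105,0,0,-1],[0,0,0,-138,0,5,-1],[0,0,0,-155,0,18,-1],[0,0,0,-160,-1,38,-1],[0,0,0,-160,-1,60,-1],[0,0,0,-160,-1,78,-1],[0,0,0,-160,-1,90,-1],[0,0,0,-160,-1,95,-1],[0,0,0,-160,-1,95,-1]]}}

```text
time: 13.55
ee_pos: [0.5195, -0.0987, 0.0601]
eef_rot: [0.644, 0.765, -0.0, -0.001]
ft_force: [-1.0, -0.4, -2.6]
width: 0.0656
grip_force: 25.0
```

{"op": "jog_arm", "data": {"plan": [[0,0,0,0,0,2,-1],[0,0,0,0,0,3,-1],[0,0,0,0,0,4,-1],[0,0,0,0,0,4,-1]]}}

```text
time: 13.95
ee_pos: [0.52, -0.0991, 0.057]
eef_rot: [0.645, 0.765, 0.0, 0.0]
ft_force: [0.5, -0.5, -3.5]
width: 0.0657
grip_force: 25.0
```

{"op": "jog_arm", "data": {"plan": [[0,0,0,0,0,1,-1],[0,0,0,0,0,1.5,-1],[0,0,0,0,0,1.5,-1]]}}

```text
time: 14.25
ee_pos: [0.5201, -0.0991, 0.0564]
eef_rot: [0.645, 0.765, -0.0, 0.0]
ft_force: [-4.9, 1.6, 9.1]
width: 0.0657
grip_force: 25.0
```

Contact shows as +9 N of upward push. Now I release, rise and turn 90° for the side grip.

{"op": "jog_arm", "data": {"plan": [[0,0,0,0,0,-1,-1],[0,0,0,0,0,-1,0.6],[0,0,0,0,0,-1,1],[0,0,0,0,0,-1,1],[0,0,0,0,0,-1,1],[0,0,0,0,0,-1,1],[0,0,0,0,0,-15,1],[0,0,0,0,0,-40,1],[0,0,0,0,0,-70,1],[0,0,0,0,0,-90,1]]}}

```text
time: 15.25
ee_pos: [0.5206, -0.0989, 0.1483]
eef_rot: [0.644, 0.765, 0.001, 0.001]
ft_force: [0.2, -0.8, 0.3]
width: 0.0868
grip_force: 0.0
```

{"op": "jog_arm", "data": {"plan": [[0,0,-0.14,0,0,0,1],[0,0,-0.28,0,0,0,1],[0,0,-0.42,0,0,0,1],[0,0,-0.56,0,0,0,1],[0,0,-0.7,0,0,0,1],[0,0,-0.84,0,0,0,1],[0,0,-0.98,0,0,0,1],[0,0,-1.12,0,0,0,1],[0,0,-1.26,0,0,0,1],[0,0,-1.4,0,0,0,1],[0,0,-1.54,0,0,0,1],[0,0,-1.57,0,0,0,1]]}}

```text
time: 16.45
ee_pos: [0.5201, -0.0991, 0.1462]
eef_rot: [-0.086, 0.996, -0.0, 0.0]
ft_force: [-0.5, -0.3, 0.9]
width: 0.0868
grip_force: 0.0
```

```bash
python3 -c "
from h import *
from bench import camera
c=camera('scene');w=world(c);m=mask(c,'g')&(w[...,2]>.09)&(w[...,2]<.12)&(w[...,0]>.3)&(abs(w[...,1])<.2);print(m.sum(),rect(w[m]),np.median(w[m],0))
jog(.5193,-.0987,.056,-80.1)
"
```

```text
215 [520.3, -98.4, 50.8, 34.7, 12.1] [ 0.52095824 -0.09869354  0.10168468]
shift [ 0.7  0.5 90.1] turn deg -0.14 rad -0.0024 q7 1.72 tilt [ 0.0008 -0.0003]
```

{"op": "jog_arm", "data": {"plan": [[0,0,0,0,0,15,1],[0,0,0,0,0,45,1],[0,0,0,0,0,75,1],[0,0,0,0,0,92,1],[0,0,0,0,0,92,0.3],[0,0,0,0,0,92,-1],[0,0,0,0,0,92,-1],[0,0,0,0,0,92,-1],[0,0,0,0,0,92,-1],[0,0,0,0,0,92,-1],[0,0,0,0,0,92,-1],[0,0,0,0,0,92,-1]]}}

```text
time: 17.7
ee_pos: [0.5202, -0.0989, 0.0537]
eef_rot: [-0.085, 0.996, -0.0, 0.0]
ft_force: [-1.5, 2.6, 6.1]
width: 0.0481
grip_force: 25.0
```

```bash
python3 -c "
from bench import status
print(status.read_state()['width'],status.read_state()['grip_force'])
"
```

```text
0.048129171346958564 24.972916019978584
```

{"op": "jog_arm", "data": {"plan": [[0,0,0,0,0,-5,-1],[0,0,0,0,0,-18,-1],[0,0,0,0,0,-40,-1],[0,0,0,0,0,-65,-1],[0,0,0,0,0,-88,-1],[0,0,0,0,0,-102,-1],[0,0,0,0,0,-107,-1],[0,0,0,0,0,-107,-1]]}}

```text
time: 18.5
ee_pos: [0.5199, -0.0991, 0.1605]
eef_rot: [-0.084, 0.996, -0.0, 0.0]
ft_force: [0.3, 0.4, -2.9]
width: 0.048
grip_force: 25.0
```

```bash
python3 -c "
from h import *
jog(.4708,.3728,.16,86.8)
"
```

```text
shift [-3.100e+01  4.735e+02  3.000e-01] turn deg 12.88 rad 0.2249 q7 1.73 tilt [ 0.0004 -0.0004]
```

{"op": "jog_arm", "data": {"plan": [[0,0,0,-1,10,0,-1],[0,0,0.01,-2,35,0,-1],[0,0,0.03,-5,75,0,-1],[0,0,0.06,-8,120,0,-1],[0,0,0.08,-11,168,0,-1],[0,0,0.1,-14,216,0,-1],[0,0,0.12,-17,264,0,-1],[0,0,0.15,-20,312,0,-1],[0,0,0.17,-24,358,0,-1],[0,0,0.19,-27,400,0,-1],[0,0,0.21,-29,435,0,-1],[0,0,0.225,-31,460,0,-1]]}}

```text
time: 19.7
ee_pos: [0.4705, 0.3628, 0.159]
eef_rot: [0.027, 1.0, 0.0, -0.001]
ft_force: [0.4, -0.7, -2.1]
width: 0.0484
grip_force: 25.0
```

{"op": "jog_arm", "data": {"plan": [[0,0,0,0,9,0,-1],[0,0,0,0,13,0,-1],[0,0,0,0,13,0,-1],[0,0,0,0,13,15,-1],[0,0,0,0,13,30,-1],[0,0,0,0,13,30,-1],[0,0,0,0,13,30,-1]]}}

```text
time: 20.4
ee_pos: [0.4736, 0.3718, 0.1295]
eef_rot: [0.028, 1.0, -0.0, -0.0]
ft_force: [0.8, -0.5, -2.3]
width: 0.048
grip_force: 25.0
```

```bash
python3 -c "
from h import *
from bench import camera
jog(.4708,.3728,.0297,86.8)
c=camera('scene');w=world(c);m=mask(c,'g')&(w[...,2]>.13)&(w[...,2]<.22)&(w[...,0]>.3)&(abs(w[...,1]-.37)<.1)
m=cv2.morphologyEx(m.astype(np.uint8),cv2.MORPH_OPEN,np.ones((3,3)))>0;print(m.sum(),rect(w[m]),np.median(w[m],0))
cv2.imwrite('pics/s4.png',cv2.resize(c['image'][140:290,410:590,::-1],None,fx=4,fy=4))
"
```

```text
shift [ 2.7  0.9 99.8] turn deg -0.03 rad -0.0006 q7 0.51 tilt [-0.001  -0.0009]
178 [475.7, 370.9, 48.0, 35.6, -2.2] [0.47596465 0.36959015 0.17716485]
```

View pics/s4.png

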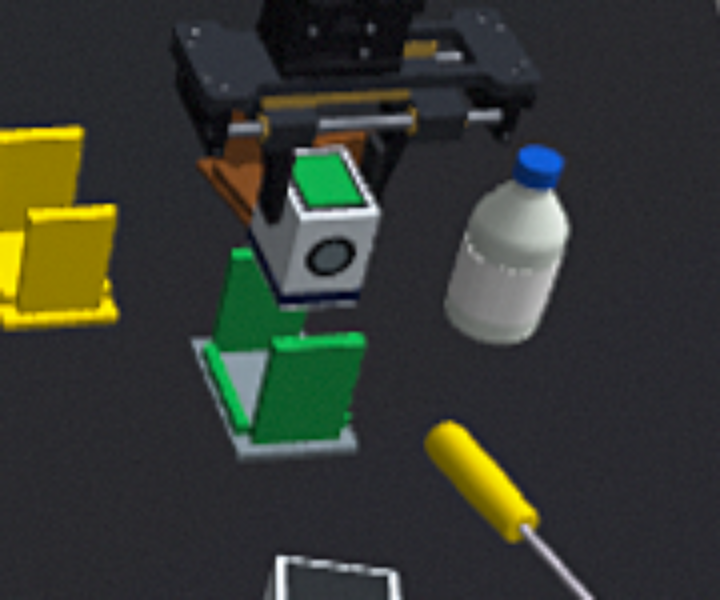

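The module is upright at crop (325,225) above the green pocket at (280,370), clear of the bottle. It needs about 3 mm of correction, then lowering.

{"op": "jog_arm", "data": {"plan": [[0,0,0,3,1,0,-1],[0,0,0,3,1,5,-1],[0,0,0,3,1,8,-1],[0,0,0,3,1,8,-1]]}}

```text
time: 20.85
ee_pos: [0.4706, 0.3735, 0.1217]
eef_rot: [0.028, 1.0, -0.0, -0.0]
ft_force: [-0.3, 0.2, -3.1]
width: 0.0476
grip_force: 25.0
```

```bash
python3 -c "
from h import *
from bench import camera
jog(.4708,.3728,.0297,86.8)
c=camera('scene');w=world(c);m=mask(c,'g')&(w[...,2]>.13)&(w[...,2]<.22)&(w[...,0]>.3)&(abs(w[...,1]-.37)<.1)
m=cv2.morphologyEx(m.astype(np.uint8),cv2.MORPH_OPEN,np.ones((3,3)))>0;print(m.sum(),rect(w[m]),np.median(w[m],0))
"
```

```text
shift [-0.3 -0.6 92. ] turn deg 0.00 rad 0.0001 q7 0.50 tilt [-0.0005 -0.0006]
178 [470.7, 373.3, 51.3, 36.4, -7.7] [0.47186435 0.37238831 0.16941936]
```

{"op": "jog_arm", "data": {"plan": [[0,0,0,0,0,8,-1],[0,0,0,0,0,26,-1],[0,0,0,0,0,46,-1],[0,0,0,0,0,64,-1],[0,0,0,0,0,78,-1],[0,0,0,0,0,87,-1],[0,0,0,0,0,90,-1],[0,0,0,0,0,90,-1]]}}

```text
time: 21.7
ee_pos: [0.4707, 0.3739, 0.0322]
eef_rot: [0.028, 1.0, 0.0, -0.0]
ft_force: [0.2, 0.4, -2.4]
width: 0.0479
grip_force: 25.0
```

{"op": "jog_arm", "data": {"plan": [[0,0,0,0,-0.5,1,-1],[0,0,0,0,-0.5,2,-1],[0,0,0,0,-0.5,2.5,-1],[0,0,0,0,-0.5,2.5,-1]]}}

```text
time: 22.1
ee_pos: [0.4708, 0.3733, 0.0299]
eef_rot: [0.028, 1.0, 0.0, 0.0]
ft_force: [-0.6, -0.7, -2.8]
width: 0.0479
grip_force: 25.0
```

{"op": "jog_arm", "data": {"plan": [[0,0,0,0,0,0.5,-1],[0,0,0,0,0,1,-1],[0,0,0,0,0,1,-1]]}}

```text
time: 22.4
ee_pos: [0.4708, 0.3734, 0.0297]
eef_rot: [0.028, 1.0, -0.0, 0.0]
ft_force: [-2.9, -2.0, 9.0]
width: 0.0479
grip_force: 25.0
```

Contact at +9 N. I ease off, release and rise.

{"op": "jog_arm", "data": {"plan": [[0,0,0,0,0,-0.5,-1],[0,0,0,0,0,-0.5,0.3],[0,0,0,0,0,-0.5,1],[0,0,0,0,0,-0.5,1],[0,0,0,0,0,-0.5,1],[0,0,0,0,0,-0.5,1],[0,0,0,0,0,-0.5,1],[0,0,0,0,0,-15,1],[0,0,0,0,0,-45,1],[0,0,0,0,0,-85,1],[0,0,0,0,0,-120,1],[0,0,0,0,0,-130,1]]}}

```text
time: 23.6
ee_pos: [0.4717, 0.375, 0.164]
eef_rot: [0.028, 1.0, 0.002, 0.002]
ft_force: [0.4, 0.1, -0.5]
width: 0.0873
grip_force: 0.0
```

```bash
python3 -c "
from h import *
from bench import camera
jog(.693,.1121,.12,86.8)
for n in('scene','top'):
    c=camera(n);w=world(c);m=mask(c,'g')&(w[...,2]>.06)&(w[...,2]<.1)&(abs(w[...,1]-.37)<.1)
    k,l,st,ce=cv2.connectedComponentsWithStats(m.astype(np.uint8))
    for i in range(1,k):
        if st[i,4]>20:p=w[l==i];print(n,st[i,4],rect(p),np.round(np.median(p,0),4))
    for col,(x,y) in dict(g=(.693,.112),r=(.673,.045)).items():
        m=mask(c,col)&(np.hypot(w[...,0]-x,w[...,1]-y)<.03)&(w[...,2]>.03)
        print(n,col,np.round(np.median(w[m],0),4),rect(w[m]))
        m=(np.hypot(w[...,0]-x,w[...,1]-y)>.03)&(np.hypot(w[...,0]-.683,w[...,1]-.078)<.034)&mask(c,'w')
        print('  box top z',np.median(w[m][:,2]))
"
```

```text
shift [-235.3 -250.4   44.1] turn deg 0.02 rad 0.0004 q7 0.52 tilt [0.0049 0.0036]
scene 165 [425.8, 375.1, 58.3, 21.1, -85.4] [0.429  0.3713 0.081 ]
scene 420 [481.8, 371.7, 77.8, 57.3, -2.9] [0.5114 0.3705 0.0779]
scene g [0.6964 0.111  0.0447] [694.2, 112.4, 29.8, 29.0, -16.4]
  box top z 0.022412679023142867
scene r [0.6766 0.0443 0.0452] [673.6, 45.8, 31.1, 28.6, 80.3]
  box top z 0.022545651518907972
top g [0.6917 0.1124 0.0463] [691.6, 112.5, 29.5, 27.9, -5.1]
  box top z 0.024958908595987372
top r [0.6715 0.0454 0.0459] [672.5, 45.5, 28.7, 27.2, -3.0]
  box top z 0.02483051106851364
```

{"op": "jog_arm", "data": {"plan": [[0,0,0,-15,-16,0,-1],[0,0,0,-45,-48,0,-1],[0,0,0,-78,-83,0,-1],[0,0,0,-111,-118,5,-1],[0,0,0,-144,-153,10,-1],[0,0,0,-177,-188,20,-1],[0,0,0,-207,-220,30,-1],[0,0,0,-228,-242,40,-1],[0,0,0,-235,-250,40,-1],[0,0,0,-235,-250,40,-1],[0,0,0,-235,-250,40,-1],[0,0,0,-235,-250,40,-1]], "squeeze": 10}}

```text
time: 24.9
ee_pos: [0.6905, 0.113, 0.1193]
eef_rot: [0.026, 1.0, 0.0, 0.0]
ft_force: [0.1, 0.5, 0.1]
width: 0.0025
grip_force: 0.0
```

```bash
python3 -c "
from h import *
from bench import camera,status
s=status.read_state();M=tool(s['eef_rot']);print(s['width'],s['ee_pos'])
jog(.693,.1121,.05,86.8)
c=camera('top');w=world(c);m=mask(c,'g')&(w[...,2]>.06)&(w[...,2]<.1)&(abs(w[...,1]-.37)<.1)
k,l,st,ce=cv2.connectedComponentsWithStats(m.astype(np.uint8))
for i in range(1,k):
    if st[i,4]>20:p=w[l==i];print(st[i,4],rect(p),np.round(np.median(p,0),4))
c=camera('scene');w=world(c);q=(w-s['ee_pos'])@M
m=(abs(q[...,0])<.02)&(abs(q[...,1])<.03)&(q[...,2]<.04);print('lowest finger pts',np.round(np.percentile(q[m],[98,99.5],0),3).tolist())
cv2.imwrite('pics/s5.png',cv2.resize(c['image'][200:350,320:540,::-1],None,fx=3,fy=3))
"
```

```text
0.002468943394291899 [0.69048925 0.11301617 0.11931233]
shift [-2.5 -0.8 69.3] turn deg 0.17 rad 0.0030 q7 1.03 tilt [0.0003 0.0008]
95 [513.2, 371.6, 56.9, 9.7, 86.0] [0.5129 0.3691 0.0851]
214 [471.2, 372.0, 44.8, 34.2, -2.0] [0.47   0.3721 0.0781]
76 [427.6, 375.6, 55.2, 9.4, 84.1] [0.4277 0.3751 0.0854]
lowest finger pts [[0.019, 0.029, -0.029], [0.02, 0.03, -0.026]]
```

View pics/s5.png

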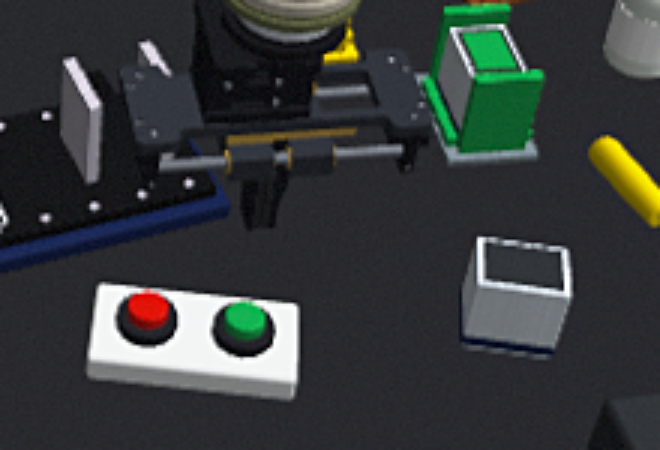

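Both modules are home, with the green one at crop (490,50) between its walls. The shut fingers hang above the green key at crop (245,320). I descend towards it in steps.

{"op": "jog_arm", "data": {"plan": [[0,0,0,-2,-1,15,-1],[0,0,0,-2,-1,45,-1],[0,0,0,-2,-1,62,-1],[0,0,0,-2,-1,67,-1],[0,0,0,-2,-1,67,-1]]}}

```text
time: 25.5
ee_pos: [0.6928, 0.1095, 0.0509]
eef_rot: [0.028, 1.0, -0.0, -0.001]
ft_force: [-0.2, 0.1, 0.0]
width: 0.0006
grip_force: 0.0
```

{"op": "jog_arm", "data": {"plan": [[0,0,0,0,0,3,-1],[0,0,0,0,0,6,-1],[0,0,0,0,0,9,-1],[0,0,0,0,0,9,-1],[0,0,0,0,0,9,-1]]}}

```text
time: 26.0
ee_pos: [0.6934, 0.1095, 0.0429]
eef_rot: [0.028, 1.0, 0.0, 0.0]
ft_force: [-0.6, -0.2, 0.3]
width: 0.0006
grip_force: 0.0
```

{"op": "jog_arm", "data": {"plan": [[0,0,0,0,2,2,-1],[0,0,0,0,2,4,-1],[0,0,0,0,2,5,-1],[0,0,0,0,2,5,-1]]}}

```text
time: 26.4
ee_pos: [0.6933, 0.1114, 0.0375]
eef_rot: [0.028, 1.0, -0.0, -0.0]
ft_force: [0.8, 0.0, -0.4]
width: 0.0002
grip_force: 0.0
```

{"op": "jog_arm", "data": {"plan": [[0,0,0,0,0,3,-1],[0,0,0,0,0,6,-1],[0,0,0,0,0,9,-1],[0,0,0,0,0,9,-1],[0,0,0,0,0,9,-1]]}}

```text
time: 26.9
ee_pos: [0.6934, 0.1115, 0.0287]
eef_rot: [0.028, 1.0, -0.0, -0.0]
ft_force: [-0.4, 0.5, 0.2]
width: 0.0011
grip_force: 0.0
```

```bash
python3 -c "
from h import *
from bench import camera,status
s=status.read_state();M=tool(s['eef_rot']);print(s['ee_pos'],s['ft_force'])
c=camera('scene');w=world(c);q=(w-s['ee_pos'])@M
m=(abs(q[...,0])<.02)&(abs(q[...,1])<.03)&(w[...,2]>.03)&~mask(c,'g')&~mask(c,'w');print('lowest finger',np.round(np.percentile(w[m],[0.5,2,5],0),4).tolist())
m=mask(c,'g')&(abs(w[...,1]-.112)<.03)&(abs(w[...,0]-.693)<.03);print('key',m.sum(),np.round(np.median(w[m],0),4))
cv2.imwrite('pics/s6.png',cv2.resize(c['image'][220:340,330:450,::-1],None,fx=4,fy=4))
"
```

```text
[0.69339842 0.11145352 0.02865751] [-0.38775862  0.45785278  0.24286395]
lowest finger [[0.6731, 0.0809, 0.0304], [0.6748, 0.0822, 0.0314], [0.6776, 0.0848, 0.0335]]
key 105 [0.7001 0.1091 0.044 ]
```

View pics/s6.png

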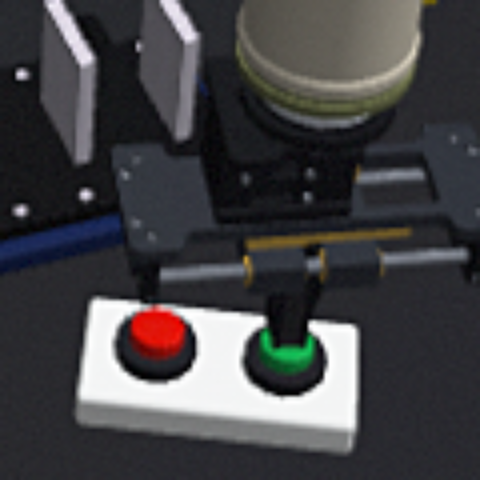

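The fingertips are just above the green key at crop (290,345), centred on it. The actual tip is about 24 mm above the reported TCP, so I continue down by force.

{"op": "jog_arm", "data": {"plan": [[0,0,0,0,0,3,-1],[0,0,0,0,0,6,-1],[0,0,0,0,0,7,-1],[0,0,0,0,0,7,-1]]}}

```text
time: 27.35
ee_pos: [0.6934, 0.1114, 0.0217]
eef_rot: [0.028, 1.0, -0.0, -0.0]
ft_force: [0.4, -0.6, 1.7]
width: 0.0005
grip_force: 0.8
```

Contact has begun, so I press through the travel in small steps.

{"op": "jog_arm", "data": {"plan": [[0,0,0,0,0,2,-1],[0,0,0,0,0,4,-1],[0,0,0,0,0,5,-1],[0,0,0,0,0,5,-1]]}}

```text
time: 27.75
ee_pos: [0.6935, 0.1114, 0.0168]
eef_rot: [0.028, 1.0, -0.0, 0.0]
ft_force: [-1.7, -0.7, 5.4]
width: 0.0003
grip_force: 2.2
```

{"op": "jog_arm", "data": {"plan": [[0,0,0,0,0,1,-1],[0,0,0,0,0,1.5,-1],[0,0,0,0,0,1.5,-1]]}}

```text
time: 28.05
ee_pos: [0.6936, 0.1115, 0.0162]
eef_rot: [0.028, 1.0, -0.0, 0.0]
ft_force: [-4.1, -1.5, 10.5]
width: 0.0001
grip_force: 5.1
```

The green key has bottomed out: the force jumped to 10.5 N. I rise and cross to the red key.

{"op": "jog_arm", "data": {"plan": [[0,0,0,0,0,-10,-1],[0,0,0,0,0,-25,-1],[0,0,0,0,0,-40,-1],[0,0,0,5,-17,-40,-1],[0,0,0,11,-45,-40,-1],[0,0,0,17,-63,-40,-1],[0,0,0,17,-67,-40,-1],[0,0,0,17,-67,-35,-1],[0,0,0,17,-67,-25,-1],[0,0,0,17,-67,-25,-1]]}}

```text
time: 29.05
ee_pos: [0.6717, 0.047, 0.0384]
eef_rot: [0.027, 1.0, 0.0, -0.001]
ft_force: [-0.6, -0.3, -0.8]
width: 0.0008
grip_force: 0.0
```

```bash
python3 -c "
from h import *
jog(.673,.0453,.0167,86.8)
"
```

```text
shift [-1.4 -1.6 21.7] turn deg 0.11 rad 0.0019 q7 1.09 tilt [-0.0024  0.0005]
```

{"op": "jog_arm", "data": {"plan": [[0,0,0,-1,-1,5,-1],[0,0,0,-1,-1,12,-1],[0,0,0,-1,-1,16,-1],[0,0,0,-1,-1,19,-1],[0,0,0,-1,-1,22,-1],[0,0,0,-1,-1,22,-1],[0,0,0,-1,-1,22,-1]]}}

```text
time: 29.75
ee_pos: [0.6736, 0.0446, 0.0185]
eef_rot: [0.028, 1.0, 0.0, -0.0]
ft_force: [-2.9, -0.3, 3.4]
width: 0.0005
grip_force: 1.7
```

{"op": "jog_arm", "data": {"plan": [[0,0,0,0,0,1,-1],[0,0,0,0,0,2,-1],[0,0,0,0,0,3,-1],[0,0,0,0,0,3,-1]]}}

```text
time: 30.15
ee_pos: [0.6739, 0.0446, 0.0162]
eef_rot: [0.028, 1.0, -0.0, 0.0]
ft_force: [-5.7, 0.1, 10.5]
width: 0.0004
grip_force: 5.2
```

The red key has bottomed out too. I rise clear and check before handing in.

{"op": "jog_arm", "data": {"plan": [[0,0,0,0,0,-10,-1],[0,0,0,0,0,-30,-1],[0,0,0,0,0,-60,-1],[0,0,0,0,0,-90,-1],[0,0,0,0,0,-120,-1],[0,0,0,0,0,-140,-1],[0,0,0,0,0,-140,-1],[0,0,0,0,0,-140,-1],[0,0,0,0,0,-140,-1],[0,0,0,0,0,-140,-1]]}}

```text
time: 31.15
ee_pos: [0.6732, 0.0442, 0.154]
eef_rot: [0.028, 1.0, -0.0, -0.001]
ft_force: [0.1, -0.6, 0.8]
width: 0.0006
grip_force: 0.0
```

```bash
python3 -c "
from h import *
from bench import camera,status,order
print(status.read_state()['ft_force'],status.read_state()['ee_pos'])
c=camera('scene');w=world(c)
for col,(x,y) in dict(g=(.693,.112),r=(.673,.045)).items():
    m=mask(c,col)&(np.hypot(w[...,0]-x,w[...,1]-y)<.03)&(w[...,2]>.03);print(col,np.median(w[m],0) if m.any() else None)
print(order.close_job())
"
```

```text
[ 0.0984685  -0.58550574  0.81366805] [0.67317788 0.04423966 0.15395079]
g [0.69682391 0.11093177 0.04515241]
r [0.67683745 0.04415889 0.04523002]
the job is handed in; nothing more can be done
None
```

The job is handed in at about 31 s: both modules measured home in their nests, and the green then the red key was pressed to its stop and is up again; the judge's verdict was not returned.

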